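Fit the missing push rivet in the incubator's service cover

ROBOT

A 6-joint arm with a two-finger parallel gripper is mounted at the origin on the work surface. World frame = base frame: x ahead of the robot, y to its left, z up, the work surface at z = 0. Lengths are in m, angles in rad, forces in N, time in s.
With the tool pointing down it reaches from about 0.35 to 0.85 m from the base axis. Payload 8.1 kg.
Tool frame: the origin (TCP) lies at the very end of the fingers, on their centre line; the grasp point (between the pads) lies 19 mm behind it; z points along the fingers, y is the direction in which the jaws open and shut (so a half turn about z gives the same grasp; the last joint's range is limited). The gripper opens to 93 mm and grips with 3 to 60 N. Pads are 15 mm wide; open, the fingers measure 128 mm over their backs; the gripper's body (75 mm by 188 mm) begins 65 mm behind the grasp point.
Start: joints at [1.101, 0.13, 1.488, -0, 1.523, -0.085], TCP at [0.225, 0.556, 0.219] pointing down, gripper open.
Joint ranges: [-2.96, 2.96], [-0.89, 2.26], [0.02, 2.5], [-1.34, 4.48], [0, 2.73], [-2.66, 2.66]. Speed limits (rad/s): [2.39, 2.39, 2.79, 3.14, 3.14, 3.14].

INTERFACE

Orientations are given as a rotation vector (axis times angle).
In Python, from plant import * gives the robot as it stands.
- The arm moves only by the tool apply_moves, never from a script. Its argument "commands" is one flat list of numbers, 7 for each row, row after row: the shift along the world's x, y, z in cm, then the turn, a rotation vector about the world's x, y, z in rad, then the finger opening in cm, from 0 to 9.3. A call has 1 to 8 rows; each row shifts and turns the pose as measured when the row begins; what a row does not reach is not made up. A row lasts 1/8 s, in which the tool goes at most 62.5 mm and 10.7 degrees, less where a joint would pass 70% of its speed; a pose out of reach is approached as far as the arm can. A call with a gripper value outside its range is refused whole. The fingers move at their own pace and stop on an object; "squeeze" is the grip in N (left out, the last holds). Time passes only in rows, so rows that do not move let the fingers close. It gives the time, the measured TCP pose, the force and the opening at its end, in the units of the state.
- read_state(): the state, without advancing time (a new reading comes with each control period).
- read_camera(name): name is "scene" or "side" or "wrist"; returns (picture, depth): 420x560x3 uint8, blue, green, red; 420x560 float32, m along the optical axis (not along the pixel's ray), 0 where there is no reading.
- camera_model(name): a dict with "intrinsics" (3x3 intrinsics, pixels), "R" (3x3) and "t" (3): a world point X has camera coordinates R X + t. Camera axes: x right, y down, z forward; pixel columns grow to the right and rows downward; lengths in m; the calibration is good to about 2 mm. A picture is of the moment at which its call begins: read the wrist's pose just before it. camera_model takes no time and is no camera call; for the wrist camera it gives the pose at the moment of the call.
- close_job(): hands the job in, once; it reports no verdict.
Trained networks look in the newest picture that a camera, given by its name, has taken for a name from the list of things; names that differ only in an ending like _2 or _b are one class to them, and where a whole thing is asked for, a point or a joint stands for the part that bears it (a point fixed in the world has none). Each returns a list of dicts, best first, with "conf" (0 to 1); they miss things now and then, are a little off and sometimes report something else, mostly with a low value. They report only what shows in the picture. A call takes as long as a camera call.
- find_in(query, camera): "point" ([x, y, z] in m, in the coordinates of the camera as it stood for that picture, good to about 4 mm: the middle of the surface that is visible of it).
- cut_out(query, camera): "mask" (420x560 bool, what is visible of it).
- spot_point(query, camera): "point" ([x, y, z] in m, in the coordinates of the camera as it stood for that picture, good to about 4 mm: a listed point, or the origin of a listed thing).
The state is a dict: "t": time; "q": joint angles; "dq": joint speeds; "joint_torque": joint torques, N m; "tool_pos": TCP position; "orientation": TCP orientation; "force": force on the tool from outside, world axes, zero at the start; "wrist_torque": the same for the moment, N m; "opening": finger opening in m.
Only numpy, scipy, OpenCV 4.12 (cv2) and the standard library are available. Lean on these libraries where they do the work, as an engineer would, in place of code of your own. Each camera call takes 0.05 s, during which the arm holds its last target. There are 200 camera calls.

TASK

The aluminium service cover of the bench incubator lacks one of its four push rivets. Take the loose push rivet out of the tube rack, put it down into the empty grommet until its flange sits fully home while its centre pin is still up, and then press the pin down flush so that the rivet spreads and holds. Press gently so as not to crack the cover, and leave the vials, the dropper bottle and the beaker where they are.

Things in the scene. Friction and masses are not known exactly. Their poses are not given: they have to be found in the camera images.
- rivet_mid (a point): Loose push rivet, grey, black centre pin, upright in one of the rack's three large holes. Point: centre of its round hub, z up along the rivet. Hub: 18 mm diameter, from 8 mm below to 8 mm above the point; grip it here. Below the hub a flange, 28 mm diameter, 3 mm thick; its underside, 11 mm below the point, rests on the rack and later on the grommet. Mass about 43 g.
- rivet_end (a point): Centre of the lower end of the rivet's sleeve, 31 mm below rivet_mid. The sleeve below the flange is 12 mm in diameter and 20 mm long; its last 4 mm taper to 9 mm diameter at this end.
- pin (a joint): The rivet's pin, a 10 mm button on the hub. Value in m: 0 up, standing 7 mm above the hub's top; 0.007 flush with it, where the hub's rim stops a flat tool. Starts 0 to 1 mm pressed, yields to a steady push of about 10 N, stays where left. Pressing spreads two legs from the sleeve, 8 to 15 mm below the flange, so a rivet pressed before it is home can no longer go in.
- fixing (a point): Nominal place of the empty fixing, at the height of the grommet's top at rest (102 mm over the table). The black rubber grommet is a ring, 48 mm diameter, 6 mm thick, with a 13.5 mm hole right through and free space below. It sits off centre: its hole's centre is 3.5 mm from this point, in a direction that differs each time and is not reported (to be seen or felt). Light pushes do not shift it.
- cover: Aluminium cover, 142 x 220 x 4 mm, in the front of the housing's top; origin at the centre of its underside, axes as the housing's. Carries the grommet at (-36, 75) mm and three set rivets, 23 mm high, at (-45, -85), (45, -85), (45, 85) mm. It rests on a soft springy edge: sinks 2 mm or more under a firm push and comes back, so heights change under load. It cracks if pushed with more than 30 N.
- housing: The white bench incubator, 240 x 240 mm, fixed; origin at the centre of its underside, x to its back. Its walls rise to 98 mm; the fixing is at (-75, 75, 102) mm.
- rack: The white tube rack, a block 85 x 170 x 50 mm high, fixed; origin at the centre of its underside. Its three large holes lie at y = -50, 0 and 50 mm on its own y axis, through the block, 15.5 mm wide.
- vial_a_mid (a point): A capped vial in the rack, centre of its white cap (22 mm diameter, 18 mm high, standing on the rack). Leave it.
- vial_b_mid (a point): The other capped vial, the same. Leave it.
- dropper: Amber dropper bottle, 32 mm diameter, 62 mm high, on the rear of the housing's top; origin under its foot. Leave it.
- beaker: Glass beaker, 64 mm diameter, 80 mm high, between rack and incubator, farther back; origin under its foot. Leave it.

How it is judged:
By the outcome, as a careful person would: the job done as asked, in the order asked, and still so for the second after the job is handed in, with the robot touching nothing.
It also fails if it takes over 51 s, if anything falls off the work surface, if the arm or the gripper's body presses on something with over 40 N, if the wrist force passes 120 N, or if a joint passes its speed limit or range.

## Working session

There is one attempt and no reset: what is moved stays moved. The work goes in short steps, Python scripts to look and compute and a tool call to move; the robot and the scene stay as the last step left them, time stands still between calls to the robot, and variables do not carry over. Pictures are saved under pics/ and viewed, about 8 in all and at most 12, crops included, and the job is handed in when it is done.

Besides the shell and the picture viewer there is one more tool, called by a JSON object that holds its "method" and its "body", one argument or row to a line. apply_moves: Moves the arm, as the interface text tells. Its arguments: {"type":"object","properties":{"commands":{"type":"array"},"squeeze":{"type":"number"}},"required":["commands"]}

```bash
ls; mkdir -p pics; cat > h.py <<'E'
from plant import *
import numpy as np, cv2
def world(cam,p,m=None):
    m=m or camera_model(cam); return np.array(m["R"]).T@(np.array(p)-np.array(m["t"]))
def pix(cam,X):
    m=camera_model(cam); c=np.array(m["R"])@np.array(X)+np.array(m["t"]); u=np.array(m["intrinsics"])@c; return u[:2]/u[2]
E
python3 - <<'E'
from h import *
s=read_state(); print(s)
ims=[]
for c in ["scene","side","wrist"]:
    im,d=read_camera(c); cv2.imwrite(f"pics/{c}0.png",im); ims.append(im)
    for q in ["rivet_mid","fixing","housing","rack","vial_a_mid","dropper","beaker","cover"]:
        r=spot_point(q,c)
        print(c,q,[(round(x["conf"],2),world(c,x["point"]).round(4).tolist()) for x in r[:3]])
cv2.imwrite("pics/all0.png",np.vstack([cv2.resize(np.hstack(ims[:2]),(800,300)),cv2.resize(np.hstack([ims[2],ims[2]*0]),(800,300))]))
E
```

```text
pics
{'t': 0.0, 'q': array([ 1.10060197e+00,  1.31162573e-01,  1.48927598e+00,  2.32597452e-05,
        1.52299592e+00, -8.53842571e-02]), 'dq': array([-0.00102659, -0.00080738,  0.00023034, -0.00037784,  0.00025879,
        0.00035545]), 'joint_torque': array([ 1.60617150e-03, -5.59850478e+01, -4.91758668e+01,  7.69004412e-02,
        3.53146414e-02, -2.09613240e-04]), 'tool_pos': array([0.22493357, 0.55562807, 0.21758842]), 'orientation': array([-6.00636367e-01, -3.08310218e+00,  2.77175035e-03]), 'force': array([ 0.16752128, -0.6025709 ,  0.10046205]), 'wrist_torque': array([ 0.04306991, -0.01232609, -0.00013666]), 'opening': 0.09322228838488113}
scene rivet_mid [(0.5, [0.5392, 0.147, 0.0558])]
scene fixing [(0.68, [0.5274, -0.1599, 0.1027]), (0.37, [0.5449, 0.1518, 0.0302])]
scene housing [(0.93, [0.5995, -0.2414, -0.0017])]
scene rack [(0.88, [0.5441, 0.1453, -0.0006]), (0.3, [0.5477, 0.1499, 0.0321])]
scene vial_a_mid [(0.6, [0.5394, 0.1972, 0.0618])]
scene dropper [(0.6, [0.6766, -0.3222, 0.0946]), (0.36, [0.5449, 0.1456, -0.0001])]
scene beaker [(0.97, [0.6969, 0.0554, 0.0019])]
scene cover [(0.78, [0.5583, -0.2437, 0.0874])]
side rivet_mid [(0.5, [0.5415, 0.1498, 0.0598]), (0.35, [0.5379, 0.2017, 0.0604])]
side fixing []
side housing [(0.64, [0.5988, -0.2366, -0.0037]), (0.45, [0.5397, 0.1454, -0.0056])]
side rack [(0.83, [0.5407, 0.1468, -0.0057]), (0.45, [0.5951, -0.2416, -0.0021])]
side vial_a_mid [(0.61, [0.5333, 0.2003, 0.0616])]
side dropper [(0.7, [0.676, -0.3191, 0.093])]
side beaker [(0.67, [0.6969, 0.0575, -0.0026])]
side cover [(0.26, [0.5269, -0.1597, 0.097])]
wrist rivet_mid []
wrist fixing []
wrist housing []
wrist rack []
wrist vial_a_mid []
wrist dropper []
wrist beaker []
wrist cover []
```

View pics/all0.png

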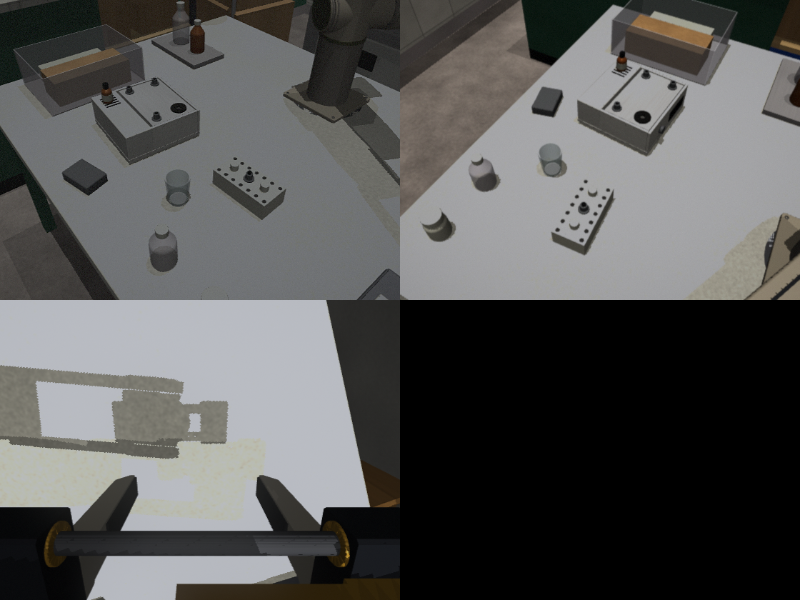

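The rivet stands in the rack's middle hole, in the scene view (full size) at about (349,245), with a vial on either side of it. The grommet is the black ring at about (250,150). I'll turn the jaws to open across the rack and move over it.

{"method": "apply_moves", "body": {
  "commands": [3.5,-4.5,0,0,0,-0.147,9.3,3.5,-4.5,0,0,0,-0.147,9.3,3.5,-4.5,0,0,0,-0.147,9.3,3.5,-4.5,0,0,0,-0.147,9.3,3.5,-4.5,0,0,0,-0.147,9.3,3.5,-4.5,0,0,0,-0.147,9.3,3.5,-4.5,0,0,0,-0.147,9.3,3.5,-4.5,0,0,0,-0.147,9.3]
}}

```text
t: 2.35
tool_pos: [0.5096, 0.1876, 0.2196]
orientation: [2.242, 2.198, 0.006]
force: [0.5, 0.3, 0.6]
opening: 0.0931
```

```bash
python3 - <<'E'
from h import *
s=read_state(); m=camera_model("wrist"); R=np.array(m["R"])
print(s["t"],s["tool_pos"],s["orientation"],s["q"]); print("cam",-R.T@np.array(m["t"]),"fwd",R[2],"right",R[0])
E
```

```text
2.35 [0.50957059 0.18761067 0.21962723] [2.24153308 2.1983099  0.00632452] [ 2.58161968e-01 -2.87606165e-02  1.65098616e+00  2.60246528e-04
  1.51487911e+00  2.77617979e-01]
cam [0.51035435 0.27048037 0.38535699] fwd [-0.00186547 -0.29438483 -0.95568514] right [ 0.99978462 -0.02030275  0.00430241]
```

```bash
python3 - <<'E'
from h import *
m=camera_model("wrist")
im,d=read_camera("wrist"); cv2.imwrite("pics/w1.png",im)
for q in ["rivet_mid","rivet_end","vial_a_mid","rack","beaker"]:
    print(q,[(round(x["conf"],2),world("wrist",x["point"],m).round(4).tolist(),pix("wrist",world("wrist",x["point"],m)).round()) for x in spot_point(q,"wrist")[:3]])
r=cut_out("rivet_mid","wrist")
for x in r[:2]:
    M=x["mask"];v,u=np.nonzero(M);k=M&(d>0);K=np.array(m["intrinsics"])
    vv,uu=np.nonzero(k);z=d[k];P=np.stack([(uu-K[0,2])/K[0,0]*z,(vv-K[1,2])/K[1,1]*z,z],1)
    W=(P-np.array(m["t"]))@np.array(m["R"]); print(x["conf"],len(v),u.min(),u.max(),v.min(),v.max(),W.min(0),W.max(0),np.median(W,0))
    for lo,hi in [(.050,.056),(.066,.071),(.072,.08)]:
        t=W[(W[:,2]>lo)&(W[:,2]<hi)]; 
        if len(t): print(lo,len(t),t.mean(0),t.min(0),t.max(0))
E
```

```text
rivet_mid [(0.76, [0.5445, 0.1507, 0.0587], array([307., 220.]))]
rivet_end [(0.68, [0.542, 0.1485, 0.0267], array([303., 215.])), (0.39, [0.6953, 0.0563, -0.0038], array([417., 271.]))]
vial_a_mid [(0.86, [0.5383, 0.2012, 0.0566], array([304., 177.]))]
rack [(0.82, [0.5411, 0.1519, 0.0005], array([302., 208.]))]
beaker [(0.74, [0.6955, 0.0577, -0.0013], array([419., 274.]))]
0.76 529 293 317 210 235 [0.52839017 0.1339335  0.04814503] [0.55462216 0.16392059 0.07627798] [0.54028521 0.15367248 0.06064767]
0.05 228 [0.54040031 0.15412204 0.05254864] [0.52839017 0.1339335  0.05005752] [0.55458185 0.16392059 0.05581483]
0.066 150 [0.54071314 0.1512627  0.06861388] [0.53264048 0.14090215 0.06617039] [0.54925321 0.15854474 0.0707051 ]
0.072 84 [0.54096436 0.14999721 0.07453178] [0.53632366 0.14442213 0.07205116] [0.54565634 0.15481242 0.07627798]
```

View pics/w1.png

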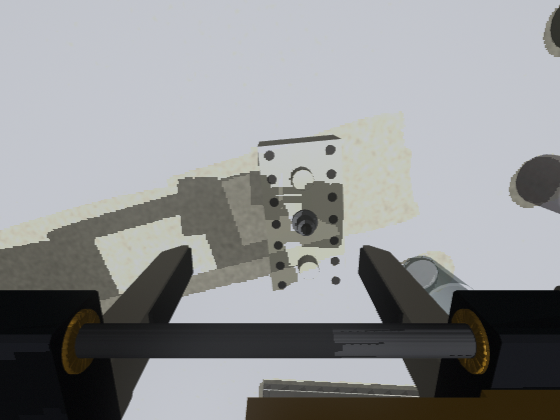

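The rivet's hub shows at about (305,221) between the two white caps. Depth puts it at about (0.541, 0.1495), with its top at 0.075. I'll move over it and lower partway.

{"method": "apply_moves", "body": {
  "commands": [3.15,-3.8,0,0,0,0,5,0,0,-5,0,0,0,5,0,0,-5,0,0,0,5,0,0,0,0,0,0,5]
}}

```text
t: 3.2
tool_pos: [0.5383, 0.158, 0.1193]
orientation: [2.218, 2.221, 0.011]
force: [0.5, 0.1, -0.3]
opening: 0.0578
```

```bash
cat >> h.py <<'E'
def cloud(d,m,mask):
    K=np.array(m["intrinsics"]);k=mask&(d>0);vv,uu=np.nonzero(k);z=d[k]
    P=np.stack([(uu-K[0,2])/K[0,0]*z,(vv-K[1,2])/K[1,1]*z,z],1)
    return (P-np.array(m["t"]))@np.array(m["R"]), uu, vv
E
python3 - <<'E'
from h import *
m=camera_model("wrist"); s=read_state(); print(s["tool_pos"],s["orientation"],s["opening"],pix("wrist",s["tool_pos"]))
im,d=read_camera("wrist"); cv2.imwrite("pics/w2.png",im)
print([(round(x["conf"],2),world("wrist",x["point"],m).round(4).tolist()) for x in spot_point("rivet_mid","wrist")[:3]])
for x in cut_out("rivet_mid","wrist")[:1]:
    W,u,v=cloud(d,m,x["mask"]); print(x["conf"],len(u),u.min(),u.max(),v.min(),v.max())
    for lo,hi in [(.050,.056),(.066,.071),(.072,.08)]:
        t=W[(W[:,2]>lo)&(W[:,2]<hi)]
        if len(t): print(lo,len(t),t.mean(0),t.min(0),t.max(0))
E
```

```text
[0.53828983 0.15802095 0.11925131] [2.2184139  2.22085747 0.01103123] 0.0577610577873662 [275.48566627 261.11884396]
[(0.61, [0.5417, 0.1487, 0.0582])]
0.57 1027 261 296 213 251
0.05 435 [0.54074838 0.15498383 0.05267339] [0.52776846 0.14005434 0.0501803 ] [0.55451483 0.16380666 0.05577592]
0.066 302 [0.54114524 0.15181486 0.06855301] [0.53263002 0.14083444 0.06604704] [0.54978777 0.15895713 0.07066801]
0.072 171 [0.54097054 0.15024331 0.07463289] [0.53621338 0.14503632 0.07212494] [0.54593467 0.15502644 0.07643701]
```

{"method": "apply_moves", "body": {
  "commands": [0.27,-0.8,0,0,0,0,4.5,0,0,-2,0,0,0,4.5,0,0,0,0,0,0,4.5]
}}

```text
t: 3.72
tool_pos: [0.5488, 0.151, 0.1099]
orientation: [2.21, 2.213, 0.035]
force: [-0.2, 0.1, -0.4]
opening: 0.045
```

```bash
python3 - <<'E'
from h import *
s=read_state(); print(s["t"],s["tool_pos"],s["orientation"],s["dq"].round(3),s["q"].round(4))
E
```

```text
3.725 [0.54884519 0.15097194 0.10986453] [2.21047116 2.21336884 0.03528199] [-0.005 -0.031 -0.046 -0.001  0.01  -0.002] [0.177  0.0995 1.7244 0.0021 1.2917 0.1752]
```

{"method": "apply_moves", "body": {
  "commands": [0,0,0,0,0,0,4.5]
}}

```text
t: 3.85
tool_pos: [0.5491, 0.1509, 0.1101]
orientation: [2.211, 2.213, 0.036]
force: [0.3, 0.1, 0.6]
opening: 0.045
```

```bash
cat >> h.py <<'E'
from scipy.spatial.transform import Rotation as Ro
def corr(target,yaw=None):
    s=read_state(); R=Ro.from_rotvec(s["orientation"]); y=R.as_matrix()[:,1]
    a=np.arctan2(y[1],y[0]) if yaw is None else yaw
    Y=np.array([np.cos(a),np.sin(a),0]);Z=np.array([0,0,-1.]);T=Ro.from_matrix(np.stack([np.cross(Y,Z),Y,Z],1))
    print("t",s["t"],"pos",s["tool_pos"].round(4),"zaxis",R.as_matrix()[:,2].round(4),"yawdeg",np.degrees(a).round(2),"F",s["force"].round(2),"op",round(s["opening"],4))
    print("shift cm",(100*(np.array(target)-s["tool_pos"])).round(2),"turn",(T*R.inv()).as_rotvec().round(4))
E
python3 -c "
from h import *
corr([.541,.1499,.057])"
```

```text
t 3.85 pos [0.5491 0.1509 0.1101] zaxis [ 0.0257  0.0067 -0.9996] yawdeg 0.06 F [0.28 0.13 0.62] op 0.045
shift cm [-0.81 -0.1  -5.31] turn [-0.0067  0.0257 -0.0001]
```

{"method": "apply_moves", "body": {
  "commands": [-0.8,-0.1,-1,-0.0067,0.0257,0,4.5,0,0,0,0,0,0,4.5]
}}

```text
t: 4.1
tool_pos: [0.5402, 0.1498, 0.0992]
orientation: [-2.219, -2.222, 0.004]
force: [0.4, -0.0, -0.1]
opening: 0.045
```

```bash
python3 -c "
from h import *
corr([.541,.1499,.057])"
```

```text
t 4.1 pos [0.5402 0.1498 0.0992] zaxis [-2.6e-03 -6.0e-04 -1.0e+00] yawdeg 0.06 F [ 0.37 -0.02 -0.06] op 0.045
shift cm [ 0.08  0.01 -4.22] turn [ 0.0006 -0.0026 -0.    ]
```

{"method": "apply_moves", "body": {
  "commands": [0.08,0,-1.4,0,-0.0026,0,4.5,0,0,-1.4,0,0,0,4.5,0,0,-1,0,0,0,4.5,0,0,0,0,0,0,4.5]
}}

```text
t: 4.6
tool_pos: [0.5402, 0.1497, 0.0574]
orientation: [-2.22, -2.222, 0.002]
force: [0.3, 0.9, 0.3]
opening: 0.0448
```

```bash
python3 -c "
from h import *
corr([.541,.1499,.0565])
im,d=read_camera('wrist'); cv2.imwrite('pics/w3.png',im[120:420,80:480])"
```

```text
t 4.6 pos [0.5402 0.1497 0.0574] zaxis [-1.4e-03 -9.0e-04 -1.0e+00] yawdeg 0.07 F [0.34 0.92 0.32] op 0.0448
shift cm [ 0.08  0.02 -0.09] turn [ 0.0009 -0.0014 -0.    ]
```

View pics/w3.png

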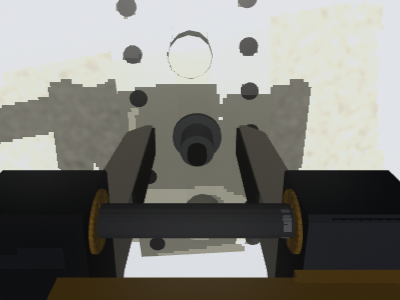

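The crop shows the hub at about (197,145), centred between the fingertips, clear of both caps. I'll close on it.

{"method": "apply_moves", "body": {
  "commands": [0.08,0,-0.1,0,0,0,4.5,0,0,0,0,0,0,1.2,0,0,0,0,0,0,1.2,0,0,0,0,0,0,1.2,0,0,0,0,0,0,1.2],
  "squeeze": 30
}}

```text
t: 5.28
tool_pos: [0.5428, 0.15, 0.0587]
orientation: [2.219, 2.221, 0.002]
force: [0.6, 0.7, -0.5]
opening: 0.0171
```

```bash
python3 -c "
from h import *
corr([.541,.1499,.0565])"
```

```text
t 5.275 pos [0.5428 0.15   0.0587] zaxis [ 2.3e-03 -2.0e-04 -1.0e+00] yawdeg 0.07 F [ 0.61  0.67 -0.5 ] op 0.0171
shift cm [-0.18 -0.01 -0.22] turn [0.0002 0.0023 0.    ]
```

{"method": "apply_moves", "body": {
  "commands": [0,0,2,0,0,0,1.2,0,0,4,0,0,0,1.2,0,0,5,0,0,0,1.2,0,0,4,0,0,0,1.2,0,0,0,0,0,0,1.2]
}}

```text
t: 5.9
tool_pos: [0.542, 0.1499, 0.2191]
orientation: [2.218, 2.22, 0.006]
force: [0.2, 0.3, -0.7]
opening: 0.0171
```

```bash
python3 - <<'E'
from h import *
corr([.5274,-.12,.2])
for c in ["side","scene"]:
    m=camera_model(c);im,d=read_camera(c)
    r=cut_out("fixing",c); 
    for q in ["rivet_mid","rivet_end","fixing"]:
        print(c,q,[(round(x["conf"],2),world(c,x["point"],m).round(4).tolist()) for x in spot_point(q,c)[:2]])
    if c=="side": 
        p=pix(c,read_state()["tool_pos"]).astype(int);print(p)
        cv2.imwrite("pics/s4.png",cv2.resize(im[max(p[1]-70,0):p[1]+70,max(0,p[0]-90):p[0]+90],None,fx=4,fy=4,interpolation=cv2.INTER_NEAREST))
E
```

```text
t 5.9 pos [0.542  0.1499 0.2191] zaxis [ 5.1e-03  4.0e-04 -1.0e+00] yawdeg 0.07 F [ 0.16  0.32 -0.74] op 0.0171
shift cm [ -1.46 -26.99  -1.91] turn [-0.0004  0.0051 -0.    ]
side rivet_mid [(0.78, [0.5451, 0.1499, 0.2214])]
side rivet_end [(0.56, [0.5403, 0.1457, 0.1901])]
side fixing [(0.73, [0.5235, -0.1591, 0.0999])]
[256 235]
scene rivet_mid [(0.58, [0.537, 0.1489, 0.2124])]
scene rivet_end [(0.69, [0.543, 0.1495, 0.1821]), (0.25, [0.5427, 0.146, 0.0003])]
scene fixing [(0.8, [0.5271, -0.1578, 0.0987])]
```

View pics/s4.png

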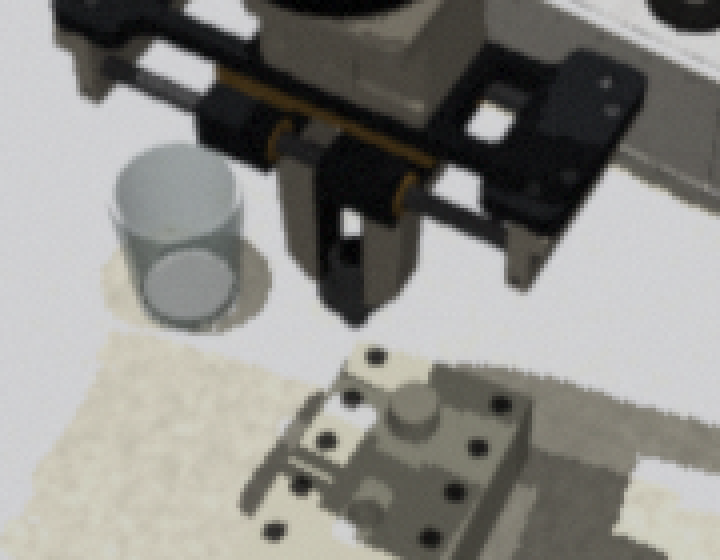

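The rivet hangs upright between the fingers, with its tip at about (355,320) in the crop. I'll carry it toward the grommet.

{"method": "apply_moves", "body": {
  "commands": [-0.3,-3,0,0,0.005,0,1.2,-0.3,-5,0,0,0,0,1.2,-0.3,-5,0,0,0,0,1.2,-0.3,-5,0,0,0,0,1.2,-0.3,-4.5,0,0,0,0,1.2,0,-2,0,0,0,0,1.2,0,0,0,0,0,0,1.2]
}}

```text
t: 7.28
tool_pos: [0.5214, -0.1022, 0.2095]
orientation: [-2.212, -2.218, 0.016]
force: [0.4, 1.2, -0.7]
opening: 0.0166
```

```bash
cat > g.py <<'E'
from h import *
import sys
tag=sys.argv[1]
corr([.5274,-.16,.16])
m=camera_model("wrist");im,d=read_camera("wrist");cv2.imwrite(f"pics/{tag}.png",im)
for q in ["fixing","cover","rivet_end"]:
    print(q,[(round(x["conf"],2),world("wrist",x["point"],m).round(4).tolist(),pix("wrist",world("wrist",x["point"],m)).round()) for x in spot_point(q,"wrist")[:2]])
r=spot_point("fixing","wrist")
if r:
    c=pix("wrist",world("wrist",r[0]["point"],m)).astype(int)
    np.savez(f"pics/{tag}.npz",im=im,d=d,R=m["R"],t=m["t"],K=m["intrinsics"],c=c)
    x0,y0=max(c[0]-60,0),max(c[1]-50,0);crop=im[y0:c[1]+50,x0:c[0]+60];print("crop origin",x0,y0,crop.shape)
    cv2.imwrite(f"pics/{tag}c.png",cv2.resize(crop,None,fx=6,fy=6,interpolation=cv2.INTER_CUBIC))
E
python3 g.py v1
```

```text
t 7.275 pos [ 0.5214 -0.1022  0.2095] zaxis [-0.0138 -0.0011 -0.9999] yawdeg 0.17 F [ 0.42  1.22 -0.66] op 0.0166
shift cm [ 0.6  -5.78 -4.95] turn [ 0.0011 -0.0138 -0.    ]
fixing []
cover []
rivet_end [(0.64, [0.5215, -0.106, 0.1803], array([276., 249.]))]
```

```bash
python3 -c "
from h import *
print(pix('wrist',[.525,-.159,.102]))"
```

```text
[280.02425646 266.14321396]
```

View pics/v1.png

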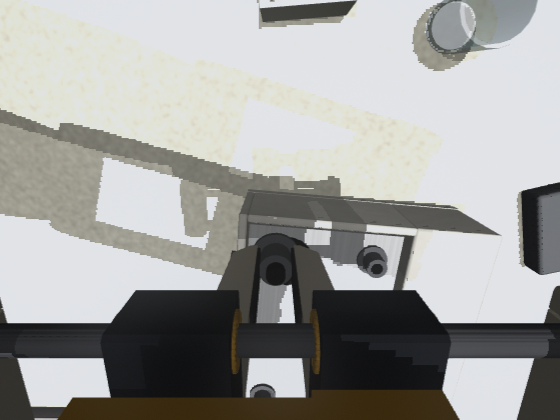

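The grommet is hidden behind the fingers and rivet at (276,262). I'll move past it so it shows above the fingers.

{"method": "apply_moves", "body": {
  "commands": [0.2,-4,0,0.0011,-0.0138,0,1.2,0.1,-4,0,0,0,0,1.2,0,-2,-0.5,0,0,0,1.2,0,0,0,0,0,0,1.2]
}}

```text
t: 8.02
tool_pos: [0.5259, -0.1975, 0.2044]
orientation: [-2.206, -2.237, -0.003]
force: [0.2, 1.2, -0.7]
opening: 0.0171
```

```bash
python3 g.py v2
```

```text
t 8.025 pos [ 0.5259 -0.1975  0.2044] zaxis [ 0.0012  0.0015 -1.    ] yawdeg 0.79 F [ 0.15  1.17 -0.69] op 0.0171
shift cm [ 0.15  3.75 -4.44] turn [-0.0015  0.0012 -0.    ]
fixing [(0.85, [0.5278, -0.1582, 0.1023], array([278., 162.]))]
cover [(0.83, [0.5557, -0.237, 0.0911], array([306., 246.]))]
rivet_end []
crop origin 217 112 (100, 120, 3)
```

View pics/v2c.png

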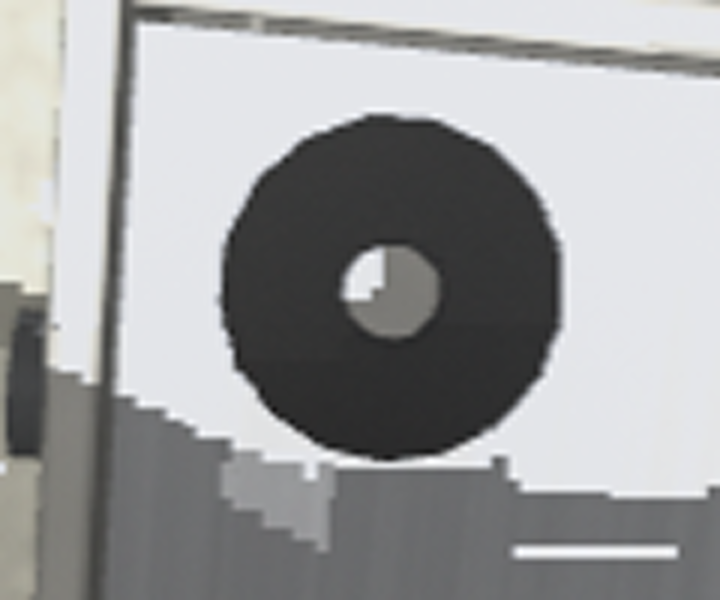

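The grommet hole shows cleanly at crop (391,291), i.e. pixel (282,160), and is concentric with the ring. Next I'll compute its position, and the held pin's position with the same camera so calibration bias cancels.

```bash
cat > meas.py <<'E'
from h import *
import sys
D=np.load(f"pics/{sys.argv[1]}.npz");tp=np.array(eval(sys.argv[2]))
im,d,c=D["im"],D["d"],D["c"];m=dict(R=D["R"],t=D["t"],intrinsics=D["K"]);K,R,t=D["K"],D["R"],D["t"]
dark=((im.max(2)<75)).astype(np.uint8)
n,lab,st,ce=cv2.connectedComponentsWithStats(dark)
w=lab[c[1]-20:c[1]+20,c[0]-20:c[0]+20];k=np.bincount(w[w>0]).argmax();ring=(lab==k).astype(np.uint8);print("ring",st[k])
W,u,v=cloud(d,m,cv2.erode(ring,np.ones((5,5)))>0);print("ring z med",np.median(W[:,2]))
def hit(p,z):
    r=R.T@np.linalg.inv(K)@np.array([p[0],p[1],1]);o=-R.T@t;return (o+r*(z-o[2])/r[2]).round(4)
cs,h=cv2.findContours(ring,cv2.RETR_CCOMP,cv2.CHAIN_APPROX_NONE)
for q,hh in zip(cs,h[0]):
    if len(q)>20:
        e=cv2.fitEllipse(q);print("hole" if hh[3]>=0 else "outer",len(q),np.round(e[0],2),np.round(e[1],1),"z=.102:",hit(e[0],.102),".096",hit(e[0],.096))
# held pin: points near TCP above the hub
W,u,v=cloud(d,m,np.ones(d.shape,bool));T=W-tp
for lo,hi in [(.004,.009),(.008,.0125),(.0125,.021)]:
    s=(np.abs(T[:,0])<.0095)&(np.abs(T[:,1])<.012)&(T[:,2]>lo)&(T[:,2]<hi);a=T[s]
    if len(a): print(lo,len(a),"min",a.min(0).round(4),"max",a.max(0).round(4),"med",np.median(a,0).round(4))
E
python3 meas.py v2 "[.5259,-.1975,.2044]"; python3 -c "
import cv2;cv2.imwrite('pics/v2d.png',cv2.resize(cv2.imread('pics/v2.png')[210:310,220:340],None,fx=6,fy=6))"
```

```text
ring [ 254  132   56   57 2289]
ring z med 0.10054451576555223
outer 159 [281.64 159.68] [55.  55.9] z=.102: [ 0.5307 -0.157   0.102 ] .096 [ 0.5308 -0.158   0.096 ]
hole 47 [281.4  159.91] [16.3 17.7] z=.102: [ 0.5305 -0.1572  0.102 ] .096 [ 0.5306 -0.1582  0.096 ]
0.004 161 min [-0.0094 -0.0091  0.004 ] max [0.0093 0.0091 0.009 ] med [0.0002 0.0075 0.0069]
0.008 541 min [-0.0093 -0.0096  0.008 ] max [0.0094 0.009  0.0125] med [-0.0003  0.0036  0.0099]
0.0125 419 min [-0.0095 -0.0075  0.0125] max [0.0093 0.0087 0.0206] med [0.0002 0.0007 0.0159]
```

View pics/v2d.png

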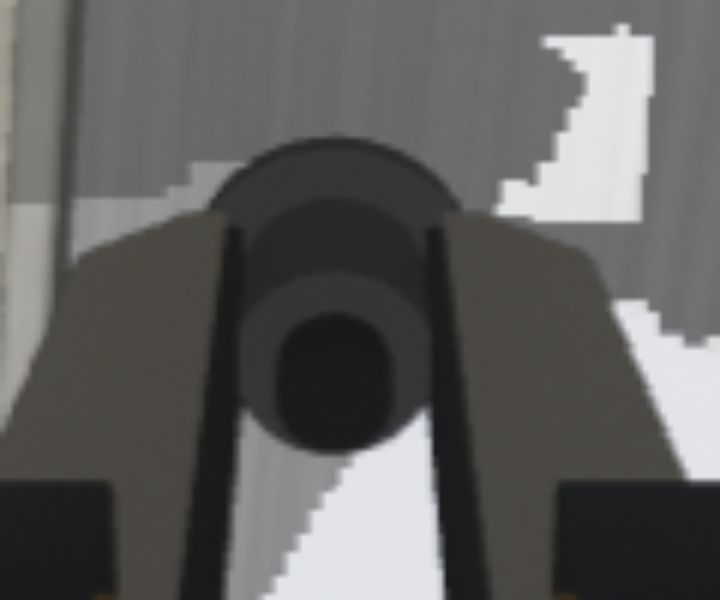

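```bash
python3 - <<'E'
from h import *
D=np.load("pics/v2.npz");K,R,t=D["K"],D["R"],D["t"];tp=np.array([.5259,-.1975,.2044])
def hit(p,z):
    r=R.T@np.linalg.inv(K)@np.array([p[0],p[1],1]);o=-R.T@t;return o+r*(z-o[2])/r[2]
for n,p,h in [("pin",(275.4,275.4),.0165),("hub",(275.6,269.9),.0103)]: print(n,(hit(p,tp[2]+h)-tp).round(4))
W,u,v=cloud(D["d"],dict(R=R,t=t,intrinsics=K),np.ones(D["d"].shape,bool));T=W-tp
for h in [(275,276),(275,270),(275,259),(275,252),(275,246),(275,238)]:
    k=(abs(u-h[0])<=2)&(abs(v-h[1])<=1);print(h,np.median(T[k],0).round(4))
corr([.5307,-.157,.16])
E
```

```text
pin [-0.      0.0003  0.0165]
hub [0.0001 0.0001 0.0103]
(275, 276) [-0.0002 -0.0002  0.0161]
(275, 270) [-0.0003  0.0031  0.0159]
(275, 259) [-0.0003  0.0064  0.01  ]
(275, 252) [-0.0003  0.0088  0.0067]
(275, 246) [-0.0003  0.0086 -0.0009]
(275, 238) [-0.0004  0.0115 -0.006 ]
t 8.275 pos [ 0.5265 -0.1963  0.2054] zaxis [ 2.6e-03  9.0e-04 -1.0e+00] yawdeg 0.92 F [-0.53 -0.53 -0.61] op 0.0169
shift cm [ 0.42  3.93 -4.54] turn [-0.0009  0.0026 -0.    ]
```

{"method": "apply_moves", "body": {
  "commands": [0.4,0,-2.5,-0.0009,0.0026,-0.016,1.2,0,0,-1.5,0,0,0,1.2,0,0,0,0,0,0,1.2,0,0,0,0,0,0,1.2]
}}

```text
t: 8.78
tool_pos: [0.5314, -0.1942, 0.1661]
orientation: [2.216, 2.224, 0.002]
force: [0.1, -0.3, 0.2]
opening: 0.0167
```

```bash
python3 g.py v3 | tee o; python3 meas.py v3 "$(python3 -c "
from h import *
print(list(map(float,read_state()['tool_pos'])))")"; python3 - <<'E'
import numpy as np
# triangulate outer/hole centres from two views
P=[]
for n,p in [("v2",(281.64,159.68))]: pass
E
```

```text
t 8.775 pos [ 0.5314 -0.1942  0.1661] zaxis [ 2.1e-03 -6.0e-04 -1.0e+00] yawdeg 0.19 F [ 0.13 -0.33  0.25] op 0.0167
shift cm [-0.4   3.42 -0.61] turn [0.0006 0.0021 0.    ]
fixing [(0.91, [0.5297, -0.1583, 0.0998], array([273., 173.]))]
cover []
rivet_end [(0.79, [0.5315, -0.1972, 0.137], array([275., 244.]))]
crop origin 212 123 (100, 120, 3)
ring [ 243  140   64   66 3032]
ring z med 0.10057899395299577
outer 183 [274.43 172.34] [63.6 64.1] z=.102: [ 0.5308 -0.1569  0.102 ] .096 [ 0.5308 -0.1581  0.096 ]
hole 55 [274.33 172.64] [18.6 19.8] z=.102: [ 0.5307 -0.1571  0.102 ] .096 [ 0.5307 -0.1583  0.096 ]
0.004 174 min [-0.0094 -0.0094  0.004 ] max [0.0092 0.0095 0.009 ] med [-0.0004  0.0076  0.0072]
0.008 534 min [-0.0094 -0.0094  0.008 ] max [0.0095 0.0095 0.0125] med [-0.0001  0.0039  0.01  ]
0.0125 424 min [-0.0095 -0.0067  0.0125] max [0.0095 0.0091 0.0209] med [0.0001 0.001  0.016 ]
```

{"method": "apply_moves", "body": {
  "commands": [-0.05,2.2,-0.5,0,0.0021,0,1.2,0,1.4,0,0,0,0,1.2,0,0,0,0,0,0,1.2,0,0,0,0,0,0,1.2]
}}

```text
t: 9.52
tool_pos: [0.5312, -0.1557, 0.1614]
orientation: [2.216, 2.224, 0.0]
force: [0.5, -0.2, -0.8]
opening: 0.0167
```

```bash
python3 -c "
from h import *
corr([.5307,-.1571,.14])"
```

```text
t 9.525 pos [ 0.5312 -0.1557  0.1614] zaxis [ 0.0011 -0.001  -1.    ] yawdeg 0.21 F [ 0.5  -0.17 -0.77] op 0.0167
shift cm [-0.05 -0.14 -2.14] turn [0.001  0.0011 0.    ]
```

{"method": "apply_moves", "body": {
  "commands": [-0.05,-0.14,-1.2,0.001,0.0011,0,1.2,0,0,-0.8,0,0,0,1.2,0,0,0,0,0,0,1.2]
}}

```text
t: 9.9
tool_pos: [0.5303, -0.1579, 0.1395]
orientation: [-2.218, -2.224, 0.001]
force: [0.7, 0.3, -0.4]
opening: 0.0166
```

```bash
python3 -c "
from h import *
corr([.5307,-.1571,.128])"
```

```text
t 9.9 pos [ 0.5303 -0.1579  0.1395] zaxis [-8.e-04  0.e+00 -1.e+00] yawdeg 0.16 F [ 0.68  0.28 -0.43] op 0.0166
shift cm [ 0.04  0.08 -1.15] turn [-0.     -0.0008  0.    ]
```

{"method": "apply_moves", "body": {
  "commands": [0.04,0.07,-0.4,0,-0.0008,0,1.2,0,0,-0.3,0,0,0,1.2]
}}

```text
t: 10.15
tool_pos: [0.5308, -0.1575, 0.1322]
orientation: [2.219, 2.224, 0.0]
force: [-0.2, -0.8, 0.3]
opening: 0.0169
```

```bash
python3 -c "
from h import *
corr([.5307,-.1571,.126])"
```

```text
t 10.15 pos [ 0.5308 -0.1575  0.1322] zaxis [ 2.e-04 -1.e-04 -1.e+00] yawdeg 0.14 F [-0.21 -0.78  0.26] op 0.0169
shift cm [-0.01  0.04 -0.62] turn [0.0001 0.0002 0.    ]
```

{"method": "apply_moves", "body": {
  "commands": [0,0.04,-0.25,0,0,0,1.2,0,0,-0.25,0,0,0,1.2]
}}

```text
t: 10.4
tool_pos: [0.5309, -0.1571, 0.127]
orientation: [2.219, 2.224, 0.0]
force: [0.2, 0.1, -0.5]
opening: 0.0168
```

{"method": "apply_moves", "body": {
  "commands": [0,0,-0.2,0,0,0,1.2,0,0,-0.15,0,0,0,1.2]
}}

```text
t: 10.65
tool_pos: [0.531, -0.1571, 0.1233]
orientation: [2.218, 2.224, 0.0]
force: [0.2, -0.7, -1.0]
opening: 0.017
```

The tip is 7 mm below the rim with no load, so it is in the hole. Going further down.

{"method": "apply_moves", "body": {
  "commands": [-0.02,0,-0.4,0,0,0,1.2,0,0,-0.35,0,0,0,1.2]
}}

```text
t: 10.9
tool_pos: [0.5309, -0.1571, 0.1156]
orientation: [2.218, 2.223, 0.001]
force: [-0.1, 0.6, -0.4]
opening: 0.017
```

{"method": "apply_moves", "body": {
  "commands": [0,0,-0.2,0,0,0,1.2,0,0,-0.1,0,0,0,1.2]
}}

```text
t: 11.15
tool_pos: [0.5307, -0.1571, 0.112]
orientation: [2.218, 2.224, 0.0]
force: [-0.0, -0.0, -0.6]
opening: 0.0167
```

{"method": "apply_moves", "body": {
  "commands": [0,0,-0.1,0,0,0,1.2,0,0,0,0,0,0,1.2]
}}

```text
t: 11.4
tool_pos: [0.5308, -0.1571, 0.111]
orientation: [2.218, 2.224, 0.0]
force: [-0.2, 0.5, 0.5]
opening: 0.017
```

{"method": "apply_moves", "body": {
  "commands": [0,0,-0.1,0,0,0,1.2,0,0,0,0,0,0,1.2]
}}

```text
t: 11.65
tool_pos: [0.5308, -0.1571, 0.11]
orientation: [2.218, 2.224, 0.001]
force: [0.1, -0.3, -0.8]
opening: 0.0172
```

{"method": "apply_moves", "body": {
  "commands": [0,0,-0.1,0,0,0,1.2]
}}

```text
t: 11.78
tool_pos: [0.531, -0.1572, 0.1092]
orientation: [2.218, 2.223, 0.001]
force: [0.3, 0.5, 1.8]
opening: 0.017
```

{"method": "apply_moves", "body": {
  "commands": [0,0,-0.07,0,0,0,1.2]
}}

```text
t: 11.9
tool_pos: [0.531, -0.1572, 0.1088]
orientation: [2.218, 2.223, 0.001]
force: [-2.9, -0.0, 3.7]
opening: 0.0167
```

{"method": "apply_moves", "body": {
  "commands": [0,0,-0.07,0,0,0,1.2]
}}

```text
t: 12.02
tool_pos: [0.531, -0.1572, 0.1085]
orientation: [2.218, 2.223, 0.001]
force: [-3.3, 2.3, 5.5]
opening: 0.0169
```

{"method": "apply_moves", "body": {
  "commands": [-0.02,0,-0.07,0,0,0,1.2]
}}

```text
t: 12.15
tool_pos: [0.531, -0.1572, 0.1083]
orientation: [2.217, 2.223, 0.001]
force: [-2.5, 1.0, 6.7]
opening: 0.0172
```

```bash
python3 - <<'E'
from h import *
corr([.5307,-.1571,.1085])
m=camera_model("wrist");s=read_state();im,d=read_camera("wrist");cv2.imwrite("pics/v5.png",cv2.resize(im[150:320,160:400],None,fx=3,fy=3))
E
```

```text
t 12.15 pos [ 0.531  -0.1572  0.1083] zaxis [ 1.7e-03 -6.0e-04 -1.0e+00] yawdeg 0.14 F [-2.49  0.96  6.65] op 0.0172
shift cm [-0.03  0.01  0.02] turn [0.0006 0.0017 0.    ]
```

View pics/v5.png

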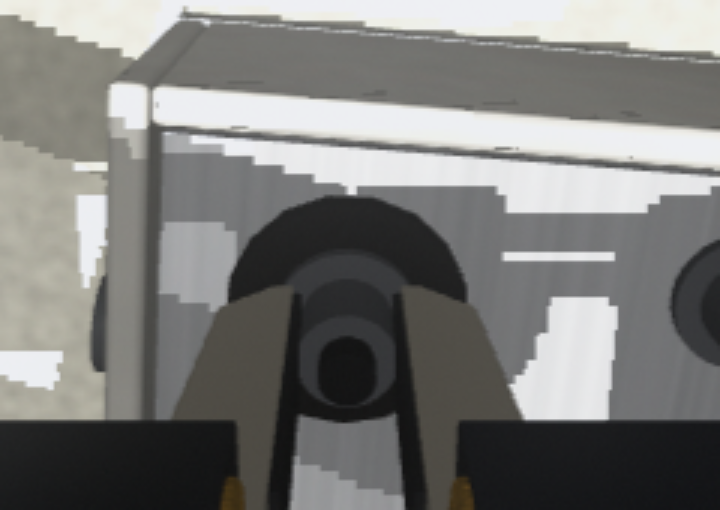

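The flange sits on the grommet with the pin still up at (347,370). I'll release, back off upward and check.

{"method": "apply_moves", "body": {
  "commands": [0,0,0,0,0,0,3.5,0,0,0,0,0,0,4,0,0,0.2,0,0,0,4,0,0,1.5,0,0,0,4,0,0,1.5,0,0,0,4,0,0,0,0,0,0,4]
}}

```text
t: 12.95
tool_pos: [0.5316, -0.1574, 0.1429]
orientation: [2.216, 2.222, 0.002]
force: [-0.6, -0.2, -0.1]
opening: 0.04
```

```bash
cat > chk.py <<'E'
from h import *
import sys
corr([.5307,-.1571,.13])
m=camera_model("wrist");im,d=read_camera("wrist");cv2.imwrite(f"pics/{sys.argv[1]}.png",im)
W,u,v=cloud(d,m,np.ones(d.shape,bool))
s=np.hypot(W[:,0]-.531,W[:,1]+.157)<.03;W=W[s]
for lo,hi in [(.095,.1012),(.1012,.106),(.115,.1205),(.1215,.130)]:
    a=W[(W[:,2]>lo)&(W[:,2]<hi)]
    if len(a)>5: print(lo,len(a),"mid",((a.min(0)+a.max(0))/2).round(4),"med",np.median(a,0).round(4),"p2-98 z",np.percentile(a[:,2],[2,98]).round(4))
r=W[np.hypot(W[:,0]-.531,W[:,1]+.157)<.012];print(np.histogram(r[:,2],np.arange(.096,.132,.002)))
E
python3 chk.py v6
```

```text
t 12.95 pos [ 0.5316 -0.1574  0.1429] zaxis [ 0.0032 -0.0012 -1.    ] yawdeg 0.15 F [-0.59 -0.16 -0.15] op 0.04
shift cm [-0.09  0.03 -1.29] turn [0.0012 0.0032 0.    ]
0.095 2400 mid [ 0.5311 -0.1571  0.0981] med [ 0.5314 -0.1516  0.1001] p2-98 z [0.0951 0.1011]
0.1012 798 mid [ 0.531  -0.1573  0.1036] med [ 0.5307 -0.1515  0.1032] p2-98 z [0.1012 0.1051]
0.115 409 mid [ 0.531  -0.1574  0.1177] med [ 0.5307 -0.154   0.1193] p2-98 z [0.1156 0.1204]
0.1215 237 mid [ 0.531  -0.1574  0.1244] med [ 0.5307 -0.1565  0.1255] p2-98 z [0.1219 0.127 ]
(array([  0,   0,   4, 225,  97,  21,  32,  29,  33,  27,  29, 308,  78,
        21, 140,  69,   0]), array([0.096, 0.098, 0.1  , 0.102, 0.104, 0.106, 0.108, 0.11 , 0.112,
       0.114, 0.116, 0.118, 0.12 , 0.122, 0.124, 0.126, 0.128, 0.13 ]))
```

The flange top is 3 mm above the grommet and the hub top 19 mm, so it is home; the pin stands about 6 mm proud. I'll close the fingers to make a flat tool.

{"method": "apply_moves", "body": {
  "commands": [-0.08,0.02,0,0.0012,0.0032,0,0,0,0,0,0,0,0,0,0,0,0,0,0,0,0,0,0,0,0,0,0,0],
  "squeeze": 30
}}

```text
t: 13.5
tool_pos: [0.5295, -0.1567, 0.1407]
orientation: [-2.216, -2.222, 0.002]
force: [0.6, -0.0, 0.1]
opening: 0.0048
```

```bash
python3 -c "
from h import *
corr([.5308,-.1572,.128])"
```

```text
t 13.5 pos [ 0.5295 -0.1567  0.1407] zaxis [-0.0031  0.0013 -1.    ] yawdeg 0.14 F [ 0.59 -0.04  0.1 ] op 0.0048
shift cm [ 0.13 -0.05 -1.27] turn [-0.0013 -0.0031  0.    ]
```

{"method": "apply_moves", "body": {
  "commands": [0.13,-0.05,-0.6,-0.0013,-0.0031,0,0,0,0,-0.4,0,0,0,0,0,0,0,0,0,0,0]
}}

```text
t: 13.88
tool_pos: [0.5305, -0.1571, 0.1294]
orientation: [-2.218, -2.224, 0.001]
force: [-0.2, 0.4, 0.6]
opening: 0.0004
```

```bash
python3 -c "
from h import *
corr([.5308,-.1572,.126])"
```

```text
t 13.875 pos [ 0.5305 -0.1571  0.1294] zaxis [-7.e-04  2.e-04 -1.e+00] yawdeg 0.14 F [-0.22  0.35  0.59] op 0.0004
shift cm [ 0.03 -0.01 -0.34] turn [-0.0002 -0.0007  0.    ]
```

{"method": "apply_moves", "body": {
  "commands": [0.02,0,-0.3,0,0,0,0,0,0,0,0,0,0,0]
}}

```text
t: 14.12
tool_pos: [0.531, -0.1572, 0.1264]
orientation: [-2.219, -2.224, 0.0]
force: [0.8, -0.4, 1.5]
opening: 0.0002
```

{"method": "apply_moves", "body": {
  "commands": [0,0,-0.1,0,0,0,0]
}}

```text
t: 14.25
tool_pos: [0.5311, -0.1572, 0.1257]
orientation: [2.219, 2.224, -0.0]
force: [-1.6, 0.6, 3.7]
opening: 0.0003
```

{"method": "apply_moves", "body": {
  "commands": [0,0,-0.1,0,0,0,0]
}}

```text
t: 14.38
tool_pos: [0.5312, -0.1573, 0.1252]
orientation: [2.218, 2.224, 0.0]
force: [-2.1, 0.7, 5.6]
opening: 0.0
```

{"method": "apply_moves", "body": {
  "commands": [0,0,-0.1,0,0,0,0]
}}

```text
t: 14.5
tool_pos: [0.5313, -0.1573, 0.1249]
orientation: [2.218, 2.224, 0.0]
force: [-3.2, 1.6, 8.0]
opening: 0.0004
```

{"method": "apply_moves", "body": {
  "commands": [-0.03,0,-0.15,0,0,0,0]
}}

```text
t: 14.62
tool_pos: [0.5313, -0.1573, 0.1244]
orientation: [2.218, 2.223, 0.001]
force: [-3.1, 1.2, 9.9]
opening: 0.0004
```

{"method": "apply_moves", "body": {
  "commands": [-0.03,0,-0.15,0,0,0,0]
}}

```text
t: 14.75
tool_pos: [0.5314, -0.1574, 0.1242]
orientation: [2.217, 2.223, 0.002]
force: [-3.5, 2.1, 9.8]
opening: 0.0006
```

{"method": "apply_moves", "body": {
  "commands": [0,0,-0.15,0,0,0,0]
}}

```text
t: 14.88
tool_pos: [0.5316, -0.1574, 0.124]
orientation: [2.216, 2.222, 0.002]
force: [-5.1, 2.4, 9.7]
opening: 0.0004
```

{"method": "apply_moves", "body": {
  "commands": [-0.06,0.02,-0.2,0,0.004,0,0,-0.05,0.02,-0.2,0,0.003,0,0]
}}

```text
t: 15.12
tool_pos: [0.5312, -0.1573, 0.1227]
orientation: [2.218, 2.225, -0.004]
force: [-3.6, 1.8, 10.4]
opening: 0.0005
```

```bash
python3 -c "
from h import *
corr([.5309,-.1572,.118])"
```

```text
t 15.125 pos [ 0.5312 -0.1573  0.1227] zaxis [-0.0019 -0.002  -1.    ] yawdeg 0.16 F [-3.59  1.76 10.4 ] op 0.0005
shift cm [-0.03  0.01 -0.47] turn [ 0.002  -0.0019 -0.    ]
```

{"method": "apply_moves", "body": {
  "commands": [-0.05,0.01,-0.22,0.002,0,0,0,-0.04,0.01,-0.22,0,0,0,0]
}}

```text
t: 15.38
tool_pos: [0.5313, -0.1573, 0.1211]
orientation: [2.217, 2.224, -0.0]
force: [-3.4, 1.8, 10.0]
opening: 0.0006
```

{"method": "apply_moves", "body": {
  "commands": [-0.04,0.01,-0.22,0,0,0,0,-0.04,0.01,-0.2,0,0,0,0]
}}

```text
t: 15.62
tool_pos: [0.5312, -0.1573, 0.1196]
orientation: [2.216, 2.223, 0.001]
force: [-4.4, 1.9, 10.3]
opening: 0.0005
```

{"method": "apply_moves", "body": {
  "commands": [-0.04,0.01,-0.2,0,0.001,0,0,-0.04,0.01,-0.2,0,0,0,0]
}}

```text
t: 15.88
tool_pos: [0.5312, -0.1573, 0.1183]
orientation: [2.215, 2.222, 0.001]
force: [-4.1, 0.7, 10.7]
opening: 0.0002
```

{"method": "apply_moves", "body": {
  "commands": [-0.04,0.01,-0.18,0,0,0,0]
}}

```text
t: 16.0
tool_pos: [0.5312, -0.1573, 0.1179]
orientation: [2.214, 2.221, 0.002]
force: [-4.4, 2.2, 11.9]
opening: 0.0
```

{"method": "apply_moves", "body": {
  "commands": [-0.03,0.01,-0.15,0,0,0,0]
}}

```text
t: 16.12
tool_pos: [0.5312, -0.1573, 0.1178]
orientation: [2.213, 2.221, 0.003]
force: [-6.3, 1.9, 11.6]
opening: 0.0004
```

{"method": "apply_moves", "body": {
  "commands": [-0.06,0.02,-0.2,0,0.005,0,0]
}}

```text
t: 16.25
tool_pos: [0.5312, -0.1573, 0.1176]
orientation: [2.215, 2.222, -0.002]
force: [-3.9, 1.9, 13.1]
opening: 0.001
```

{"method": "apply_moves", "body": {
  "commands": [-0.05,0.02,-0.25,0,0.003,0,0]
}}

```text
t: 16.38
tool_pos: [0.5313, -0.1573, 0.117]
orientation: [2.215, 2.223, -0.004]
force: [-5.6, 2.6, 15.7]
opening: 0.0004
```

```bash
python3 -c "
from h import *
corr([.5309,-.1572,.118])"
```

```text
t 16.375 pos [ 0.5313 -0.1573  0.117 ] zaxis [ 5.0e-04 -4.5e-03 -1.0e+00] yawdeg 0.21 F [-5.61  2.61 15.68] op 0.0004
shift cm [-0.04  0.01  0.1 ] turn [0.0045 0.0005 0.    ]
```

The force has climbed well above the pin's yield to about 16 N while travel nearly stops, so the rim is bearing. One more levelled push, then lift and look.

{"method": "apply_moves", "body": {
  "commands": [-0.05,0.02,-0.22,0.0045,0,0,0]
}}

```text
t: 16.5
tool_pos: [0.5313, -0.1573, 0.1169]
orientation: [2.216, 2.224, 0.001]
force: [-5.4, 2.0, 15.6]
opening: 0.0004
```

{"method": "apply_moves", "body": {
  "commands": [0,0,0.3,0,0,0,0,0,0,1.5,0,0,0,0,0,-2,2.5,0,0,0,0,0,-2,1.5,0,0,0,0,0,0,0,0,0,0,0]
}}

```text
t: 17.12
tool_pos: [0.5316, -0.1987, 0.1789]
orientation: [2.215, 2.224, 0.002]
force: [0.0, 0.6, 0.6]
opening: 0.0001
```

```bash
python3 chk.py v7; python3 -c "
from h import *
p=pix('wrist',[.531,-.157,.11]).astype(int);print(p)
im=cv2.imread('pics/v7.png');cv2.imwrite('pics/v7c.png',cv2.resize(im[max(0,p[1]-50):p[1]+50,p[0]-60:p[0]+60],None,fx=6,fy=6))"
```

```text
t 17.125 pos [ 0.5316 -0.1987  0.1789] zaxis [ 0.0031 -0.0013 -1.    ] yawdeg 0.24 F [0.04 0.63 0.63] op 0.0001
shift cm [-0.09  4.16 -4.89] turn [0.0013 0.0031 0.    ]
0.095 2082 mid [ 0.531  -0.1572  0.0981] med [ 0.5313 -0.1543  0.1001] p2-98 z [0.095  0.1011]
0.1012 810 mid [ 0.5315 -0.1576  0.1035] med [ 0.5307 -0.1537  0.1029] p2-98 z [0.1012 0.1048]
0.115 500 mid [ 0.531  -0.1573  0.1181] med [ 0.5313 -0.1573  0.1194] p2-98 z [0.1173 0.1204]
(array([  0,   0,   3, 205,  49,   9,  11,  11,   3,   9,  19, 401, 116,
         0,   0,   0,   0]), array([0.096, 0.098, 0.1  , 0.102, 0.104, 0.106, 0.108, 0.11 , 0.112,
       0.114, 0.116, 0.118, 0.12 , 0.122, 0.124, 0.126, 0.128, 0.13 ]))
[275 166]
```

View pics/v7c.png

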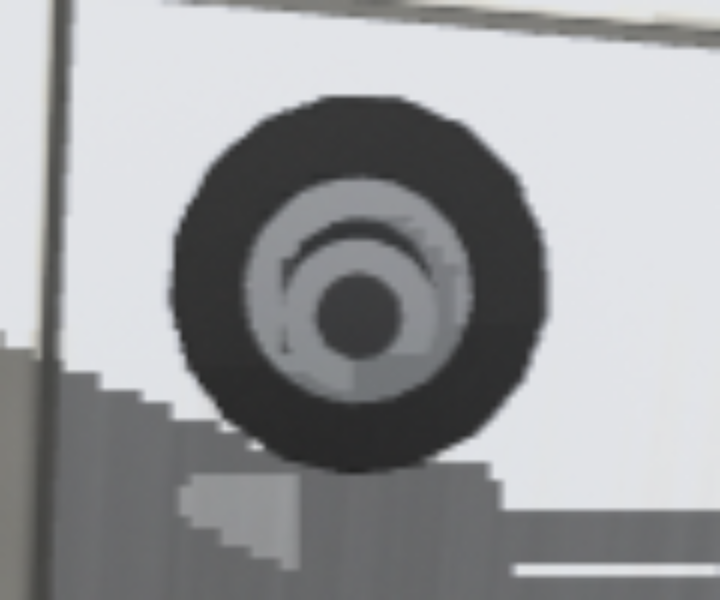

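The pin's dark disc at crop (360,315) lies within the hub's rim with no visible side. I'll make a last numeric check of pin against rim and of the untouched items, then hand in if it's good.

```bash
python3 - <<'E'
from h import *
m=camera_model("wrist");im,d=read_camera("wrist")
W,u,v=cloud(d,m,np.ones(d.shape,bool));r=np.hypot(W[:,0]-.531,W[:,1]+.1573)
k=(W[:,2]>.117)
p=W[(r<.0042)&k,2].mean();h=W[(r>.006)&(r<.0085)&k,2].mean();print("pin-rim mm",1000*(p-h),((r<.0042)&k).sum())
for q in ["vial_a_mid","dropper","beaker"]:
    mm=camera_model("scene")
    if q[0]=="v": read_camera("scene")
    print(q,[(round(x["conf"],2),world("scene",x["point"],mm).round(4).tolist()) for x in spot_point(q,"scene")[:2]])
if abs(p-h)<.0005: print(close_job())
E
```

```text
pin-rim mm -121.80684647227677 131
vial_a_mid [(0.48, [0.5444, 0.1959, 0.0638])]
dropper []
beaker [(0.8, [0.6971, 0.0576, -0.0027])]
```

```bash
python3 - <<'E'
from h import *
m=camera_model("wrist");im,d=read_camera("wrist")
W,u,v=cloud(d,m,np.ones(d.shape,bool));r=np.hypot(W[:,0]-.531,W[:,1]+.1573)
k=(W[:,2]>.117)&(W[:,2]<.13)
p=W[(r<.0042)&k,2].mean();h=W[(r>.006)&(r<.0085)&k,2].mean();print("pin-rim mm",1000*(p-h),((r<.0042)&k).sum())
mm=camera_model("side");read_camera("side")
print([(round(x["conf"],2),world("side",x["point"],mm).round(4).tolist()) for x in spot_point("dropper","side")[:2]])
if abs(p-h)<.0005: print(close_job())
E
```

```text
pin-rim mm 0.17023476085203937 119
[(0.72, [0.6755, -0.3196, 0.0946]), (0.34, [0.5317, -0.1554, 0.1127])]
the job is handed in; nothing more can be done
None
```

The rivet is set in the empty grommet, with its flange home and its pin pressed flush, and the job is handed in at about 17.5 s of the 51 s allowed.

I took the rivet from the rack's middle hole and found the grommet hole by wrist camera at about (0.531, -0.157). It went in without noticeable resistance, and I seated it with about 7 N. After releasing it, I confirmed the flange was home with the pin still up. I then pressed the pin with closed fingertips; the highest vertical force I read was about 16 N, against the 30 N at which the cover cracks.

**Last checks**
- **Pin:** 0.17 mm above the hub's rim, which is within the depth camera's noise, so effectively flush.
- **Flange:** its top is about 3 mm above the grommet and the hub's top about 19 mm, which matches a rivet fully home.
- **Other things:** the dropper bottle and the beaker read where they were at the start. One vial cap was checked and was within the network's error of about 4 mm; the second vial was not checked separately.

**What disagreed or failed**
- The wrist depth puts the grommet's top at 100.5 mm rather than the stated 102 mm; the contact height felt when seating agreed with the lower value.
- The scene camera missed the dropper bottle at the end, so I confirmed it with the side camera.
- My first pin-against-rim calculation was spoiled by points from the gripper, so I repeated it with those filtered out.

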